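# Finish the battery change on the sample reader

### The arm

A 6-joint arm with a two-finger parallel gripper is mounted at the origin on a cart in front of the work surface, level with it; the furniture and walls round the work are solid. World frame = base frame: x ahead of the robot, y to its left, z up, the work surface at z = 0. Lengths are in m, angles in degrees, forces in N, time in s.
With the tool pointing down it reaches from about 0.3 to 0.75 m from the base axis. Payload 8.5 kg.
Tool frame: the origin (TCP) lies at the very end of the fingers, on their centre line; the grasp point (between the pads) lies 19 mm behind it; x points along the fingers, y is the direction in which the jaws open and shut, and the axes are right-handed (so a half turn about x gives the same grasp; the last joint's range is limited). The gripper opens to 85 mm and grips with 20 to 120 N. Pads are 22 mm wide; open, the fingers measure 114 mm over their backs; the gripper's body (76 mm by 85 mm) begins 54 mm behind the grasp point. The pads swing forward as they close: fully open they stand 13 mm farther back than shut.
Start: joints at [-82.867, 21.807, 74.336, -0, 83.858, -12.336], TCP at [0.183, -0.519, 0.231] pointing down, gripper open.
Joint ranges: [-178.18, 178.18], [-50.72, 133.34], [12.68, 142.11], [-81.47, 261.47], [9.98, 163.14], [-165.26, 165.26]. Speed limits (degrees/s): [136.94, 136.94, 180, 180, 180, 180].

### API

Orientations are given as a 3x3 rotation matrix whose columns are the frame's x, y, z axes.
In Python, from rig import sensors, cams, env gives the robot as it stands.
- The arm moves only by the shell command python3 -m crank 'ROWS' [FORCE]. ROWS is a JSON object of lists of equal length, an entry for each row: "hand": the closure in counts, from 0 (fully open) to 255 (shut); "translation": the shift along the tool's x, y, z in m, a list of three; "dr": the turn, a rotation vector about the tool's x, y, z in rad, a list of three. A call has 1 to 5 rows; each row is the pose to reach, as a shift and turn from the pose commanded when the call began, along the tool's axes at that moment; what a row does not reach only later rows make up. A row lasts 1/10 s, in which the tool goes at most 50 mm and 8.59 degrees, less where a joint would pass 70% of its speed; a pose out of reach is approached as far as the arm can. A call with a gripper value outside its range is refused whole. The fingers move at their own pace and stop on an object; FORCE is the grip in N (left out, the last holds). Time passes only in rows, so rows that repeat a pose let the fingers close. It gives the time, the measured TCP pose, the force and the opening at its end, in the units of the state.
- sensors.observe(): the state, without advancing time (a new reading comes with each control period).
- cams.get_image(name): name is "side" or "top" or "wrist"; returns (picture, depth): 400x640x3 uint8, blue, green, red; 400x640 float32, m along the optical axis (not along the pixel's ray), 0 where there is no reading.
- cams.calibration(name): a dict with "vertical_fov" (degrees; the focal length in pixels is half the picture's height over the tangent of half this angle, whatever the lens; pixels are square), "cx", "cy" (the principal point, pixels), "extrinsics" (4x4, takes a point from camera to world coordinates). Camera axes: x right, y down, z forward; pixel columns grow to the right and rows downward; lengths in m; the calibration is good to about 2 mm. The wrist camera is an equidistant fisheye: a pixel r from the principal point sees the ray r / f radians off the axis. A picture is of the moment at which its call begins: read the wrist's pose just before it. calibration takes no time and is no camera call; for the wrist camera it gives the pose at the moment of the call.
- env.close_job(): hands the job in, once; it reports no verdict.
The state is a dict: "time_s": time; "q": joint angles; "qvel": joint speeds; "joint_efforts": joint torques, N m; "position": TCP position; "tool_rot": TCP orientation; "ft_force": force on the tool from outside, world axes, zero at the start; "wrist_torque": the same for the moment, N m; "grip_width": finger opening in m.
Only numpy, scipy, OpenCV 4.12 (cv2) and the standard library are available. Lean on these libraries where they do the work, as an engineer would, in place of code of your own. Each camera call takes 0.05 s, during which the arm holds its last target. There are 200 camera calls.

### The job

The battery of the table-top sample reader has been changed but the job is not finished. Push the battery up its sloping bay until it is fully home against the contacts, then hook the lip of the loose battery cover under the ledge at the low front end of the bay and, with the lip hooked, swing the cover's upper edge down until the sprung catch snaps over it and the cover sits fully shut. Leave the other things on the table where they are.

Things in the scene. Friction and masses are not known exactly. Their poses are not given: they have to be found in the camera images.
- deck: Sloping top of the sample reader, a fixed white wedge-shaped desk instrument 186 mm wide, 190 deep, 32 high in front, 100 behind; battery bay at its left, dark screen and blank keys at its right. Origin: on the deck surface, middle of the ledge's free edge, at the bay's low front end, 44 mm above the table. x runs up the slope (20 degrees) away from the front, y left, z out of the deck.
- ledge (a point): Underside of the ledge, at its middle. The ledge is a white strip across the low end of the bay, deck x -16 to 0, z -4 to 0 (mm), the full 74 mm width. Under it is open space for the cover's lip, deck x -14 to 0, down to z -26, |y| under 27.
- rails (a point): Point midway between the two rails, at the height of their tops. The recess for the cover is 74 mm wide and runs from the ledge (deck x 0) to x 123. Along each side of it (|y| 27 to 37) a rail with its top at deck z -8 mm carries the cover's skirt. When the cover is shut, its underside lies on the rails (within 1 mm), the low end of its skirt at the ledge (deck x 0 to 1.5).
- catch_roller (a point): Middle of the catch's roller as it stands at rest: a free-turning steel roller 12 mm thick, 34 mm long along deck y, at deck x 121 mm, z 0. It is on a sprung carriage and yields up to 6 mm up the slope; about 8 N pressed down near the cover's upper edge drives the tab past it. Shut, the tab is held under it. Behind it is a hood 9 mm high, deck x 132 to 152.
- battery (a joint): How far (m) the battery lies down the slope from home: 0 is fully home against the contacts at the upper end of the bay; it starts at 0.014 to 0.024, limit 0.026. It slides in guides with about 4 N friction and stays where it is left. While it is not home, its low end lies under the ledge, where the cover's lip must go.
- battery_ridge (a point): Middle of the battery's ridge, at the height of the deck surface; axes as the deck's; at deck x 62 mm, y 0 when home. The battery is a black block 76 x 50 mm whose top is 5 mm below the deck surface. The ridge lies across it: 36 mm long (y), 8 mm thick (x), from the battery's top to 5 mm above the deck surface.
- cover_grip (a point): Centre of the grip rib on the loose light-grey battery cover (0.13 kg), which lies right way up on the table, left of the reader. x points to the cover's upper (tab) edge, z out of its top. Rib: 50 mm long (x), 12 thick (y), 18 high; this point is 28 mm above the cover's underside, 9 mm below the rib's top. Skirt 110 x 68 mm, 19 mm high: it reaches from x -51 to +59 mm of here.
- cover_lip (a point): Centre of the cover's lip: a flat tongue 44 mm wide and 3 mm thick that stands out 12 mm from the low end of the skirt, flush with the cover's underside. This point is 6 mm from the tip and 6 mm from the skirt, 57 mm in -x from the grip point. The cover is hollow below (walls 4 mm thick, 15 mm deep).
- cover_tab (a point): Centre of the cover's tab: 26 mm wide, 4 mm thick, standing out 8 mm from the upper end of the skirt, flush with the cover's underside, 63 mm in +x from the grip point. Press on the flat top beside it, 17 mm above this point and 12 to 22 mm nearer the rib, where there are three dark thumb ridges 1 mm high.
- iodine_bottle: A brown bottle, 42 mm across and 88 mm high; not part of the job. Origin: centre of its underside.
- timer: A white timer, 60 x 64 x 18 mm; not part of the job. Origin: centre of its underside.
- tip_carton: A carton, 46 x 85 x 60 mm; not part of the job. Origin: centre of its underside.

How it is judged:
By the outcome, as a careful person would: the job done as asked, in the order asked, and still so for the second after the job is handed in, with the robot touching nothing.
It also fails if it takes over 48 s, if anything falls off the work surface, if the arm or the gripper's body presses on something with over 40 N, if the wrist force passes 120 N, or if a joint passes its speed limit or range.

## Working session

There is one attempt and no reset: what is moved stays moved. The work goes in short steps, Python scripts to look and compute and a shell command to move; the robot and the scene stay as the last step left them, time stands still between calls to the robot, and variables do not carry over. Pictures are saved under pics/ and viewed, about 8 in all and at most 12, crops included, and the job is handed in when it is done.

```bash
ls; mkdir -p pics
python3 - <<'E'
from rig import sensors,cams,env
import cv2,numpy as np
s=sensors.observe();print(s)
np.set_printoptions(precision=4,suppress=True)
for n in("top","side"):
    c=cams.calibration(n);print(n,c)
    im,d=cams.get_image(n);cv2.imwrite(f"pics/{n}0.png",im);np.save(f"pics/{n}0.npy",d)
E
```

```text
pics
{'time_s': 0.0, 'q': array([-8.28668178e+01,  2.18407423e+01,  7.43865788e+01, -1.13693893e-04,
        8.38583101e+01, -1.23363604e+01]), 'qvel': array([ 0.13644885, -0.12213175, -0.09326951,  0.07002532,  0.04484945,
       -0.01199417]), 'joint_efforts': array([ 1.16570784e-03, -4.48467565e+01, -2.31281215e+01, -1.84169348e-04,
        4.72344036e-03,  2.43387228e-05]), 'position': array([ 0.18327126, -0.51824185,  0.23070336]), 'tool_rot': array([[-1.87544472e-04,  3.33305786e-01, -9.42818762e-01],
       [ 1.48273210e-03, -9.42817650e-01, -3.33305687e-01],
       [-9.99998883e-01, -1.46045729e-03, -3.17382950e-04]]), 'ft_force': array([ 0.308855  , -0.02892633, -0.05664883]), 'wrist_torque': array([-0.01366917,  0.01501648,  0.00021602]), 'grip_width': 0.08569338133495208}
top {'vertical_fov': 45.32433755238607, 'cx': 319.8932207632413, 'cy': 205.4662039809671, 'extrinsics': array([[-0.0101, -0.994 ,  0.109 ,  0.3805],
       [-0.9999,  0.0104,  0.0026, -0.1515],
       [-0.0037, -0.109 , -0.994 ,  1.3315],
       [ 0.    ,  0.    ,  0.    ,  1.    ]])}
side {'vertical_fov': 51.53781564051065, 'cx': 322.38827097133304, 'cy': 194.04177893244085, 'extrinsics': array([[-0.9878, -0.108 ,  0.1126,  0.3373],
       [-0.1556,  0.6296, -0.7612,  0.8692],
       [ 0.0113, -0.7694, -0.6387,  0.9489],
       [ 0.    ,  0.    ,  0.    ,  1.    ]])}
```

View pics/top0.png

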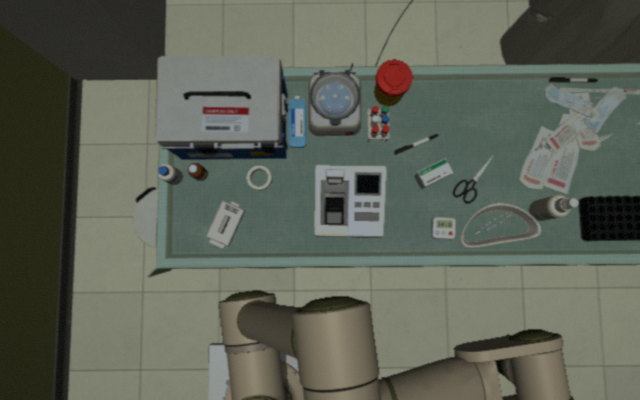

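View pics/side0.png

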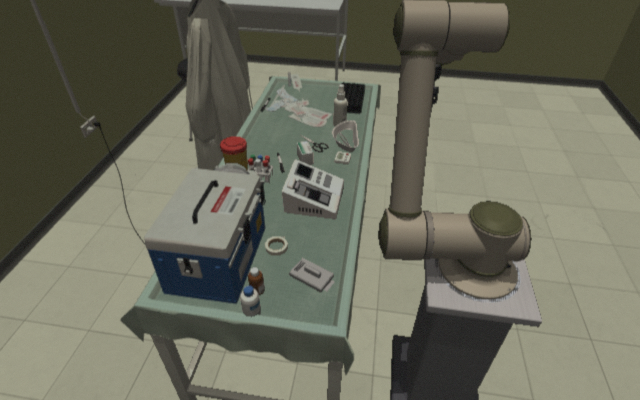

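The top view shows the reader at about (350,200), its bay around (334,200) with the low end at the bottom, and the cover at (225,224) with its long axis tilted. The side view agrees. I'll get coarse positions first, then move the wrist camera over them.

```bash
cat > h.py <<'E'
import numpy as np,cv2
from rig import sensors,cams
np.set_printoptions(precision=4,suppress=True)
def rays(cal,uv,fish=False,H=400):
    f=H/2/np.tan(np.radians(cal["vertical_fov"]/2))
    p=(np.atleast_2d(uv).astype(float)-[cal["cx"],cal["cy"]])/f
    if fish:
        r=np.linalg.norm(p,axis=1,keepdims=True)+1e-12
        d=np.hstack([p/r*np.sin(r),np.cos(r)])
    else: d=np.hstack([p,np.ones((len(p),1))])
    E=cal["extrinsics"];return E[:3,3],d@E[:3,:3].T
def plane(cal,uv,z,fish=False):
    o,d=rays(cal,uv,fish);return o+d*((z-o[2])/d[:,2])[:,None]
def onplane(cal,uv,p0,n,fish=False):
    o,d=rays(cal,uv,fish);return o+d*(((p0-o)@n)/(d@n))[:,None]
def deep(cal,uv,D,fish=False):   # depth lookup -> world points
    o,d=rays(cal,uv,fish);z=np.array([D[int(v),int(u)] for u,v in np.atleast_2d(uv)])
    k=(np.linalg.inv(cal["extrinsics"])[:3,:3]@d.T)[2]
    return o+d*(z/k)[:,None]
E
python3 - <<'E'
from h import *
im=cv2.imread("pics/top0.png");D=np.load("pics/top0.npy");c=cams.calibration("top")
print(deep(c,[[225,224],[234,206],[216,243],[250,240],[335,215],[335,190],[318,232],[382,232],[382,170],[318,170],[335,167],[350,235],[350,168]],D))
s=sensors.observe();w=cams.calibration("wrist");print(w)
R=s["tool_rot"];print("cam in tool",R.T@(w["extrinsics"][:3,3]-s["position"]),R.T@w["extrinsics"][:3,:3])
cv2.imwrite("pics/crop.png",cv2.resize(im[140:270,150:400],None,fx=3.2,fy=3.2,interpolation=cv2.INTER_CUBIC))
E
```

```text
[[ 0.475   0.1103  0.0324]
 [ 0.5251  0.0882  0.0222]
 [ 0.4245  0.1395  0.008 ]
 [ 0.432   0.0463  0.0043]
 [ 0.4951 -0.1886  0.0477]
 [ 0.5601 -0.1889  0.068 ]
 [ 0.4504 -0.1423  0.0376]
 [ 0.4484 -0.3147  0.0405]
 [ 0.6077 -0.3118  0.0951]
 [ 0.6095 -0.1443  0.0951]
 [ 0.6169 -0.1889  0.0958]
 [ 0.4415 -0.2288  0.0345]
 [ 0.6133 -0.2279  0.0986]]
{'vertical_fov': 65.70646984690485, 'cx': 318.8856888173311, 'cy': 198.63165700321736, 'extrinsics': array([[ 0.3333, -0.9004, -0.2798,  0.2547],
       [-0.9428, -0.3189, -0.097 , -0.4933],
       [-0.0018,  0.2961, -0.9552,  0.3729],
       [ 0.    ,  0.    ,  0.    ,  1.    ]])}
cam in tool [-0.1421  0.     -0.0757] [[ 0.0005 -0.2964  0.9551]
 [ 1.      0.0002 -0.0005]
 [-0.      0.9551  0.2964]]
```

View pics/crop.png

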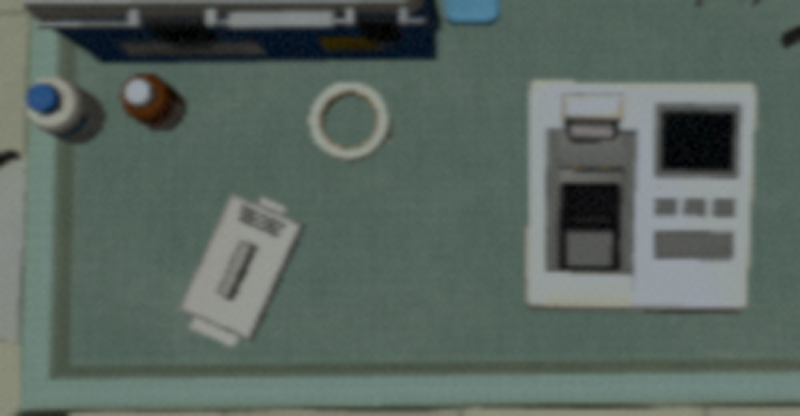

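```bash
python3 -m crank '{"hand":[255,255,255,255,255],"translation":[[-0.003,-0.024,-0.04],[-0.006,-0.048,-0.08],[-0.009,-0.072,-0.12],[-0.012,-0.095,-0.16],[-0.015,-0.119,-0.2]],"dr":[[0.034,0,0],[0.068,0,0],[0.102,0,0],[0.136,0,0],[0.17,0,0]]}' 40
python3 -m crank '{"hand":[255,255,255,255,255],"translation":[[-0.003,-0.03,-0.035],[-0.006,-0.06,-0.07],[-0.009,-0.09,-0.105],[-0.012,-0.121,-0.141],[-0.014,-0.151,-0.177]],"dr":[[0.034,0,0],[0.068,0,0],[0.102,0,0],[0.136,0,0],[0.17,0,0]]}'
python3 - <<'E'
from h import *
s=sensors.observe();c=cams.calibration("wrist");im,D=cams.get_image("wrist")
print(s["time_s"],s["position"],s["tool_rot"],s["qvel"])
import pickle;pickle.dump((c,D,s),open("pics/w1.pkl","wb"));cv2.imwrite("pics/w1.png",im)
E
```

```text
time_s: 0.6
position: [0.333, -0.3381, 0.2463]
tool_rot: [[-0.0, 0.167, -0.986], [0.0, -0.986, -0.167], [-1.0, -0.0, 0.0]]
ft_force: [1.0, -1.0, 0.2]
grip_width: 0.0123
time_s: 1.1
position: [0.482, -0.1591, 0.2604]
tool_rot: [[-0.0, -0.002, -1.0], [0.0, -1.0, 0.002], [-1.0, -0.0, 0.0]]
ft_force: [0.3, 0.0, -0.0]
grip_width: -0.0004
1.1 [ 0.482  -0.1591  0.2604] [[-0.0001 -0.0016 -1.    ]
 [ 0.0001 -1.      0.0016]
 [-1.     -0.0001  0.0001]] [ 54.7451  16.0266 -25.9081   0.0076   9.5644  73.751 ]
```

View pics/w1.png

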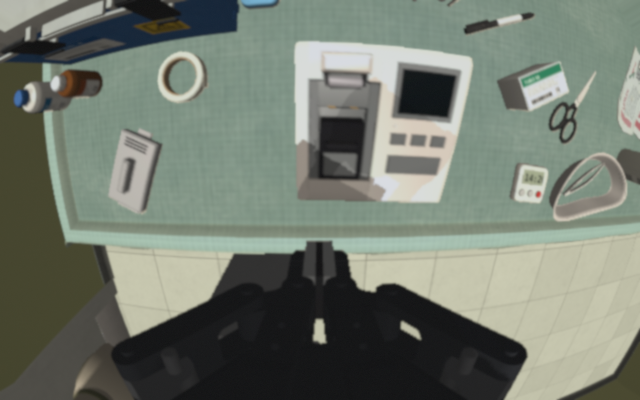

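The wrist view shows the bay at about (345,130) with its low end at row 178, and the cover at (134,170). I'll enlarge the bay.

Run:
```python
from h import *
im=cv2.imread("pics/w1.png")
a=cv2.resize(im[35:210,285:400],None,fx=3.4,fy=3.4,interpolation=cv2.INTER_CUBIC)
b=cv2.resize(im[115:220,95:175],None,fx=4.5,fy=4.5,interpolation=cv2.INTER_CUBIC)
o=np.zeros((600,a.shape[1]+b.shape[1],3),np.uint8);o[:a.shape[0],:a.shape[1]]=a;o[:b.shape[0],a.shape[1]:]=b
o=cv2.convertScaleAbs(o,alpha=1.5);print(a.shape);cv2.imwrite("pics/c1.png",o)
```

```text
(595, 391, 3)
```

View pics/c1.png

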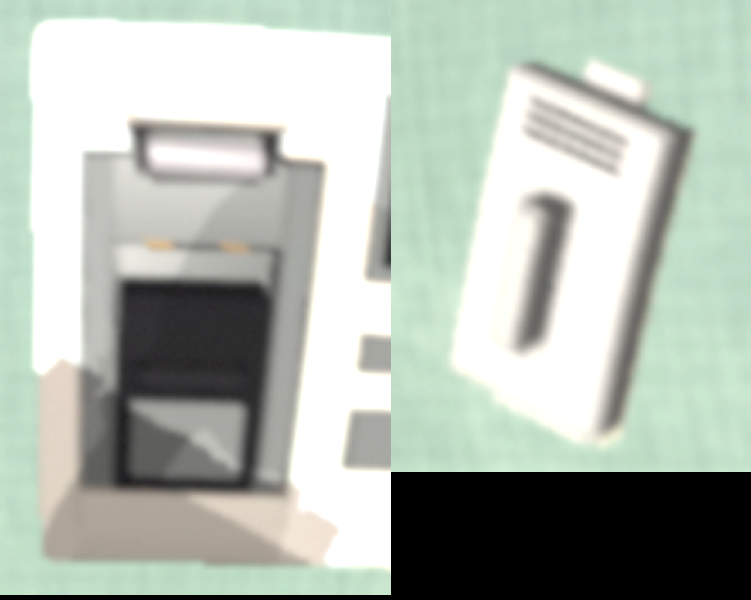

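```bash
cat > deck.py <<'E'
from h import *
import pickle
def frame(O,psi):
    c,s=np.cos(np.radians(20)),np.sin(np.radians(20));X0=np.array([np.cos(psi),np.sin(psi),0])
    X=np.array([X0[0]*c,X0[1]*c,s]);Y=np.array([-X0[1],X0[0],0]);return np.stack([X,Y,np.cross(X,Y)],1)
E
python3 - <<'E'
from deck import *
c,D,s=pickle.load(open("pics/w1.pkl","rb"))
U=lambda p:np.array(p)/3.4+[285,35]-0.35
low=plane(c,U([[80,488],[287,493]]),0.044,True);O=low.mean(0)
print("low",low,np.linalg.norm(low[0]-low[1]))
d=low[0]-low[1];psi=np.arctan2(-d[0],d[1])
for it in range(3):
    F=frame(O,psi);up=onplane(c,U([[83,152],[325,163]]),O,F[:,2],True)
    print("up in deck",(up-O)@F,"psi",np.degrees(psi))
    m=up.mean(0)-O;psi=np.arctan2(m[1],m[0])
q=onplane(c,U([[120,285],[265,285],[118,480],[120,247],[278,250]]),O-0.005*F[:,2],F[:,2],True);print("batt top end, low, contacts",(q-O)@F)
q=onplane(c,U([[135,362],[255,362],[130,390],[255,396],[195,365],[195,395]]),O+0.005*F[:,2],F[:,2],True);print("ridge top",(q-O)@F)
print("O",O)
dp=deep(c,U([[20,300],[50,300],[350,300],[345,500],[60,60],[340,60],[200,330],[200,300],[200,440]]),D,True);print("depth pts deck",(dp-O)@F)
# cover
V=lambda p:(np.array(p)-[391,0])/4.5+[95,115]-0.4
cv=plane(c,V([[512,66],[692,132],[620,437],[452,365]]),0.019,True);print("cover",cv)
rb=plane(c,V([[528,193],[575,205],[543,350],[497,340]]),0.037,True);print("rib top",rb,rb.mean(0))
print(deep(c,V([[470,300],[600,300],[530,300],[580,400]]),D,True))
E
```

```text
low [[ 0.4719 -0.1462  0.044 ]
 [ 0.4702 -0.2192  0.044 ]] 0.0730265512207667
up in deck [[ 0.1199  0.0361 -0.    ]
 [ 0.1196 -0.0362  0.    ]] psi -1.3492119228313748
up in deck [[ 0.1199  0.0361 -0.    ]
 [ 0.1196 -0.0361  0.    ]] psi -1.363693202661396
up in deck [[ 0.1199  0.0361 -0.    ]
 [ 0.1196 -0.0361 -0.    ]] psi -1.3635061838813838
batt top end, low, contacts [[ 0.0746  0.0242 -0.005 ]
 [ 0.0764 -0.022  -0.005 ]
 [ 0.0004  0.0233 -0.005 ]
 [ 0.0876  0.0245 -0.005 ]
 [ 0.0886 -0.0251 -0.005 ]]
ridge top [[ 0.0522  0.0189  0.005 ]
 [ 0.0535 -0.0196  0.005 ]
 [ 0.0419  0.0202  0.005 ]
 [ 0.0411 -0.0207  0.005 ]
 [ 0.0517 -0.0004  0.005 ]
 [ 0.0407 -0.001   0.005 ]]
O [ 0.471  -0.1827  0.044 ]
depth pts deck [[ 0.0451  0.0616 -0.0602]
 [ 0.0716  0.0461  0.001 ]
 [ 0.0755 -0.0486  0.0018]
 [-0.0024 -0.058  -0.0002]
 [ 0.1482  0.043   0.0005]
 [ 0.1518 -0.0378 -0.0009]
 [ 0.0597 -0.0021 -0.0045]
 [ 0.0689 -0.0018 -0.0081]
 [ 0.0186 -0.0045 -0.0035]]
cover [[0.5423 0.1214 0.019 ]
 [0.5166 0.0543 0.019 ]
 [0.4188 0.0967 0.019 ]
 [0.4438 0.165  0.019 ]]
rib top [[0.5037 0.1069 0.037 ]
 [0.4991 0.0891 0.037 ]
 [0.4539 0.1096 0.037 ]
 [0.4573 0.1281 0.037 ]] [0.4785 0.1084 0.037 ]
[[0.4664 0.1517 0.0188]
 [0.4651 0.0962 0.0189]
 [0.47   0.1119 0.0368]
 [0.4316 0.1105 0.0192]]
```

```bash
cat >> deck.py <<'E'
from scipy.spatial.transform import Rotation as Ro
PSI=np.radians(-1.36);F0=frame(None,PSI);O0=np.array([.471,-.1827,.044])-.0008*F0[:,0]
def tool(pitch):   # tool pointing along -z of a cover pitched `pitch` deg above the deck
    F=F0@Ro.from_euler('y',-pitch,degrees=True).as_matrix()
    return np.stack([-F[:,2],-F[:,1],-F[:,0]],1)
def go(P,R):
    s=sensors.observe();A=s["tool_rot"]
    print("T",A.T@(P-s["position"]),"dr",Ro.from_matrix(A.T@R).as_rotvec(),"dist",np.linalg.norm(P-s["position"]))
def D2W(p):return O0+F0@np.array(p)
def st():
    s=sensors.observe();print(s["time_s"],"deck",(s["position"]-O0)@F0,"F deck",s["ft_force"]@F0,"w",s["grip_width"])
E
python3 - <<'E'
from deck import *
go(D2W([.024,0,.04]),tool(0))
E
```

```text
T [0.1709 0.0289 0.0063] dr [0.0243 0.3472 0.0067] dist 0.17343317326001617
```

```bash
python3 -m crank '{"hand":[255,255,255,255,255],"translation":[[0.034,0.006,0.001],[0.068,0.012,0.002],[0.103,0.017,0.004],[0.137,0.023,0.005],[0.171,0.029,0.006]],"dr":[[0.005,0.07,0.001],[0.01,0.14,0.003],[0.015,0.21,0.004],[0.02,0.28,0.005],[0.024,0.347,0.007]]}'
python3 -m crank '{"hand":[255,255,255],"translation":[[0,0,0],[0.015,0,0],[0.022,0,0]],"dr":[[0,0,0],[0,0,0],[0,0,0]]}'
python3 - <<'E'
from deck import *
st();go(D2W([.024,0,-.001]),tool(0))
E
```

```text
time_s: 1.65
position: [0.4746, -0.1902, 0.0884]
tool_rot: [[0.342, -0.026, -0.939], [-0.013, -1.0, 0.023], [-0.94, 0.004, -0.342]]
ft_force: [1.3, -0.0, -1.1]
grip_width: 0.0003
time_s: 1.95
position: [0.4835, -0.1904, 0.0693]
tool_rot: [[0.34, -0.024, -0.94], [-0.011, -1.0, 0.022], [-0.94, 0.003, -0.34]]
ft_force: [0.5, 0.3, -0.6]
grip_width: -0.0001
1.95 deck [ 0.0214 -0.0074  0.0194] F deck [ 0.2295  0.352  -0.6792] w -9.11220003162631e-05
T [ 0.0204 -0.0074 -0.0027] dr [ 0.0003  0.0023 -0.0028] dist 0.021865271366923903
```

```bash
python3 -m crank '{"hand":[255,255,255],"translation":[[0.01,-0.007,-0.001],[0.02,-0.007,-0.001],[0.02,-0.007,-0.001]],"dr":[[0,0,0],[0,0,0],[0,0,0]]}'
python3 - <<'E'
from deck import *
st()
im,D=cams.get_image("wrist");cv2.imwrite("pics/w2.png",im)
c=cams.calibration("wrist");P=np.array([D2W([.047,0,.005]),D2W([.022,0,0])])
cv2.imwrite("pics/w2c.png",cv2.resize(im[60:320,190:450],None,fx=2.2,fy=2.2,interpolation=cv2.INTER_CUBIC))
E
```

```text
time_s: 2.25
position: [0.4908, -0.1828, 0.0494]
tool_rot: [[0.339, -0.024, -0.941], [-0.01, -1.0, 0.022], [-0.941, 0.002, -0.339]]
ft_force: [0.1, 0.7, -0.0]
grip_width: 0.0001
2.25 deck [ 0.0213  0.0004 -0.0017] F deck [ 0.0898  0.6668 -0.0472] w 6.228177620180931e-05
```

View pics/w2c.png

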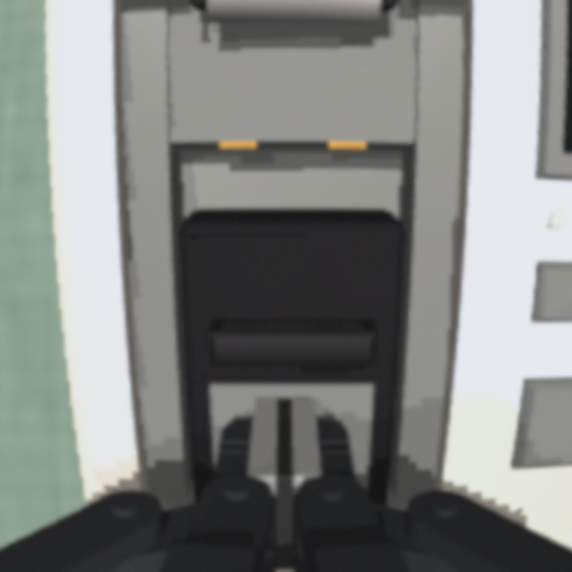

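The closed fingers (tip at row 398) stand just below the ridge (rows 325–370), centred in the bay. I'll push up the slope.

```bash
python3 -m crank '{"hand":[255,255,255,255,255],"translation":[[0,0,-0.005],[0,0,-0.009],[0,0,-0.012],[0,0,-0.015],[0,0,-0.018]],"dr":[[0,0,0],[0,0,0],[0,0,0],[0,0,0],[0,0,0]]}'
python3 -c "
from deck import *
st()"
python3 -m crank '{"hand":[255,255,255,255],"translation":[[0,0,-0.002],[0,0,-0.004],[0,0,-0.006],[0,0,-0.007]],"dr":[[0,0,0],[0,0,0],[0,0,0],[0,0,0]]}'
python3 -c "
from deck import *
st()"
```

```text
time_s: 2.8
position: [0.5071, -0.184, 0.0565]
tool_rot: [[0.339, -0.025, -0.94], [-0.011, -1.0, 0.022], [-0.941, 0.003, -0.339]]
ft_force: [-6.5, -1.6, 1.2]
grip_width: 0.0002
2.8 deck [ 0.039  -0.0004 -0.0007] F deck [-5.7113 -1.7135  3.3057] w 0.00018224592044326063
time_s: 3.2
position: [0.513, -0.184, 0.0585]
tool_rot: [[0.338, -0.024, -0.941], [-0.011, -1.0, 0.022], [-0.941, 0.003, -0.338]]
ft_force: [-13.8, -3.4, 1.7]
grip_width: -0.0002
3.2 deck [ 0.0453 -0.0003 -0.0008] F deck [-12.3246  -3.7389   6.3074] w -0.00018479457207047872
```

```bash
python3 -m crank '{"hand":[255,255,255],"translation":[[0,0,-0.001],[0,0,-0.002],[0,0,-0.002]],"dr":[[0,0,0],[0,0,0],[0,0,0]]}'
python3 -c "
from deck import *
st()"
```

```text
time_s: 3.5
position: [0.5132, -0.1838, 0.0585]
tool_rot: [[0.334, -0.024, -0.942], [-0.01, -1.0, 0.022], [-0.942, 0.002, -0.335]]
ft_force: [-19.7, -7.1, 3.4]
grip_width: 0.0001
3.5 deck [ 0.0454 -0.0001 -0.0008] F deck [-17.1816  -7.5387   9.9187] w 6.881454600161075e-05
```

```bash
python3 -m crank '{"hand":[255,255,255,255,255],"translation":[[0,0,0.006],[-0.02,0,0.01],[-0.06,0,0.01],[-0.1,0,0.01],[-0.13,0,0.01]],"dr":[[0,0,0],[0,0,0],[0,0,0],[0,0,0],[0,0,0]]}'
python3 -m crank '{"hand":[255,255],"translation":[[0,0,0],[0,0,0]],"dr":[[0,0,0],[0,0,0]]}'
python3 - <<'E'
from deck import *
st();s=sensors.observe();c=cams.calibration("wrist");im,D=cams.get_image("wrist")
pickle.dump((c,D,s),open("pics/w3.pkl","wb"));cv2.imwrite("pics/w3.png",im)
# predicted pixel box of bay to crop
E=np.linalg.inv(c["extrinsics"]);f=200/np.tan(np.radians(c["vertical_fov"]/2))
for p in([0,.037,0],[0,-.037,0],[.123,.037,0],[.123,-.037,0]):
    q=E[:3,:3]@D2W(p)+E[:3,3];r=np.hypot(*q[:2]);t=np.arctan2(r,q[2]);print(p,q[:2]/r*t*f+[c["cx"],c["cy"]])
cv2.imwrite("pics/w3c.png",cv2.resize(im[20:270,220:440],None,fx=2.4,fy=2.4,interpolation=cv2.INTER_CUBIC))
E
```

```text
time_s: 4.0
position: [0.462, -0.1825, 0.1807]
tool_rot: [[0.342, -0.025, -0.939], [-0.013, -1.0, 0.022], [-0.94, 0.004, -0.342]]
ft_force: [0.3, -1.4, 0.2]
grip_width: -0.0
time_s: 4.2
position: [0.4624, -0.1825, 0.1786]
tool_rot: [[0.341, -0.025, -0.94], [-0.012, -1.0, 0.023], [-0.94, 0.004, -0.341]]
ft_force: [-0.4, -0.6, -0.7]
grip_width: -0.0002
4.2 deck [0.0388 0.     0.1294] F deck [-0.6227 -0.6327 -0.5253] w -0.0002446048205582837
[0, 0.037, 0] [279.7104 228.6587]
[0, -0.037, 0] [357.257  228.5362]
[0.123, 0.037, 0] [275.6868  96.0216]
[0.123, -0.037, 0] [361.1603  95.9945]
```

View pics/w3c.png

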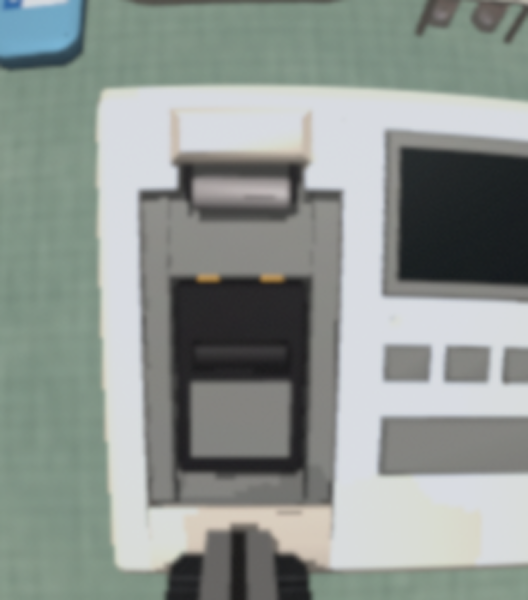

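The battery is home: its upper end meets the contacts at row 278, and the gap to the ledge is now open. I'll refine the deck frame from this view's corners.

Run:
```python
from deck import *
c,D,s=pickle.load(open("pics/w3.pkl","rb"))
U=lambda p:np.array(p)/2.4+[220,20]-.3
print("low",(plane(c,U([[148,505],[331,505]]),.044,True)-O0)@F0)
print("up",(onplane(c,U([[141,192],[341,192]]),O0,F0[:,2],True)-O0)@F0)
print("ridge top +5",(onplane(c,U([[193,346],[288,346],[193,365],[288,365]]),O0+.005*F0[:,2],F0[:,2],True)-O0)@F0)
print("roller z0 sides",(onplane(c,U([[193,190],[291,190]]),O0,F0[:,2],True)-O0)@F0)
yaw=np.radians(-23.6);P=np.array([.477,.1105,.10]);X=np.array([np.cos(yaw),np.sin(yaw),0]);Y=np.array([-X[1],X[0],0])
go(P,np.stack([[0,0,-1],-Y,-X],1)); st()
```

```text
low [[-0.0012  0.0354  0.0007]
 [-0.0013 -0.0373  0.0008]]
up [[ 0.1197  0.0346 -0.    ]
 [ 0.1197 -0.0376 -0.    ]]
ridge top +5 [[ 0.0634  0.0161  0.005 ]
 [ 0.0633 -0.0186  0.005 ]
 [ 0.0563  0.0162  0.005 ]
 [ 0.0562 -0.0187  0.005 ]]
roller z0 sides [[ 0.12    0.0158 -0.    ]
 [ 0.1201 -0.0194 -0.    ]]
T [ 0.0749 -0.2932  0.0193] dr [ 0.3834 -0.3429  0.0648] dist 0.30321784726968937
4.25 deck [0.0384 0.0003 0.1286] F deck [-0.6216 -0.901  -0.3737] w -0.0001209149460043185
```

```bash
sed -i 's/^O0=.*//; s/-.0008\*F0\[:,0\]/+F0@np.array([-.0024,-.0009,0])/' deck.py; grep O0= deck.py
python3 -m crank '{"hand":[100,100,100,100,100],"translation":[[0.01,-0.042,0.003],[0.02,-0.084,0.006],[0.032,-0.126,0.008],[0.042,-0.168,0.011],[0.052,-0.205,0.013]],"dr":[[0.055,-0.049,0.009],[0.11,-0.098,0.018],[0.164,-0.147,0.028],[0.22,-0.196,0.037],[0.268,-0.24,0.045]]}'
python3 -m crank '{"hand":[100],"translation":[[0,0,0]],"dr":[[0,0,0]]}'
cat >> deck.py <<'E'
def cov(z,P=(.477,.1105),yaw=-23.6):
    y=np.radians(yaw);X=np.array([np.cos(y),np.sin(y),0]);Y=np.array([-X[1],X[0],0])
    go(np.array([*P,z]),np.stack([[0,0,-1],-Y,-X],1))
E
python3 -c "
from deck import *
cov(.1)"
```

```text
PSI=np.radians(-1.36);F0=frame(None,PSI);O0=np.array([.471,-.1827,.044])+F0@np.array([-.0024,-.0009,0])
time_s: 4.75
position: [0.4724, 0.0246, 0.1226]
tool_rot: [[0.099, -0.292, -0.951], [-0.017, -0.956, 0.292], [-0.995, -0.013, -0.1]]
ft_force: [0.2, -0.4, -0.6]
grip_width: 0.0517
time_s: 4.85
position: [0.4724, 0.0262, 0.1218]
tool_rot: [[0.098, -0.288, -0.953], [-0.015, -0.958, 0.287], [-0.995, -0.014, -0.098]]
ft_force: [0.7, -0.3, -0.8]
grip_width: 0.0517
T [ 0.0208 -0.0818  0.022 ] dr [ 0.1195 -0.0974  0.0194] dist 0.08719284301549853
```

```bash
python3 -m crank '{"hand":[100,100,100,100],"translation":[[0.01,-0.041,0.011],[0.021,-0.082,0.022],[0.021,-0.082,0.022],[0.021,-0.082,0.022]],"dr":[[0.06,-0.049,0.01],[0.12,-0.097,0.019],[0.12,-0.097,0.019],[0.12,-0.097,0.019]]}'
python3 - <<'E'
from deck import *
cov(.1);s=sensors.observe();c=cams.calibration("wrist");im,D=cams.get_image("wrist")
pickle.dump((c,D,s),open("pics/w4.pkl","wb"));cv2.imwrite("pics/w4.png",im)
cv2.imwrite("pics/w4c.png",cv2.resize(im[20:300,200:440],None,fx=2.1,fy=2.1,interpolation=cv2.INTER_CUBIC))
E
```

```text
time_s: 5.25
position: [0.4778, 0.1069, 0.1011]
tool_rot: [[0.004, -0.402, -0.916], [-0.002, -0.916, 0.402], [-1.0, -0.0, -0.005]]
ft_force: [0.5, -1.2, -0.7]
grip_width: 0.052
T [ 0.0011 -0.003   0.0022] dr [-0.0021 -0.0046  0.0003] dist 0.0038664381087207995
```

View pics/w4c.png

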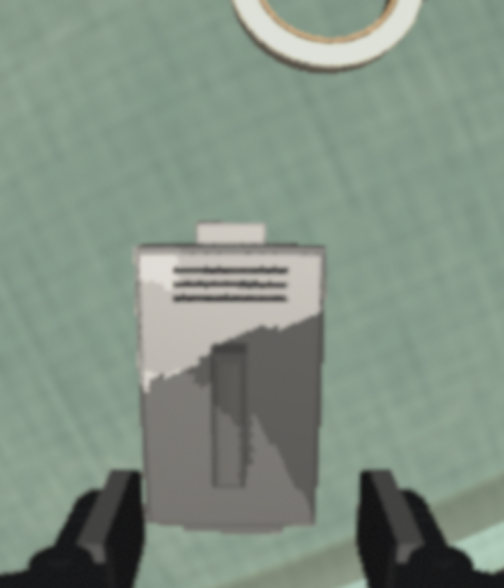

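The cover is square to the tool: corners (137,250), (325,250), (147,524) and (314,524), rib at (229,416).

Run:
```python
from deck import *
c,D,s=pickle.load(open("pics/w4.pkl","rb"));U=lambda p:np.array(p)/2.1+[200,20]-.25
q=plane(c,U([[137,250],[325,250],[314,524],[147,524]]),.019,True);print(q)
m1=(q[0]+q[1])/2;m0=(q[2]+q[3])/2;d=m1-m0;L=np.linalg.norm(d);yaw=np.degrees(np.arctan2(d[1],d[0]))
print("L",L,"W",np.linalg.norm(q[0]-q[1]),"yaw",yaw,"rib from skirt",(m0+m1)/2-4e-3*d/L)
r=plane(c,U([[213,346],[246,346],[246,487],[213,487]]),.037,True);print("rib",r.mean(0),np.linalg.norm(r[0]-r[3]),np.linalg.norm(r[0]-r[1]))
p=((q+r)/1)[:0]
g=(m0+m1)/2-4e-3*d/L; g=(g[:2]+r.mean(0)[:2])/2;print(g);cov(.0205,g,yaw)
```

```text
[[0.5415 0.1221 0.019 ]
 [0.515  0.0624 0.019 ]
 [0.4172 0.106  0.019 ]
 [0.4436 0.167  0.019 ]]
L 0.10735415559534488 W 0.06533221966366258 yaw -24.34392040314676 rib from skirt [0.4757 0.116  0.019 ]
rib [0.4774 0.1149 0.037 ] 0.05143591309877548 0.010825863905810026
[0.4765 0.1155]
T [ 0.081  -0.0079  0.0054] dr [ 0.0095 -0.0053  0.0005] dist 0.08159517605424904
```

```bash
python3 -m crank '{"hand":[100,100,100,100],"translation":[[0.035,-0.007,0.005],[0.07,-0.008,0.005],[0.079,-0.008,0.005],[0.079,-0.008,0.005]],"dr":[[0.008,-0.005,0],[0.008,-0.005,0],[0.008,-0.005,0],[0.008,-0.005,0]]}'
python3 -m crank '{"hand":[255,255,255,255,255],"translation":[[0,0,0],[0,0,0],[0,0,0],[0,0,0],[0,0,0]],"dr":[[0,0,0],[0,0,0],[0,0,0],[0,0,0],[0,0,0]]}' 80
python3 -c "
from deck import *
s=sensors.observe();print(s['position'],s['ft_force'],s['grip_width'],s['time_s'])"
```

```text
time_s: 5.7
position: [0.4768, 0.115, 0.0228]
tool_rot: [[-0.001, -0.413, -0.911], [0.0, -0.911, 0.413], [-1.0, -0.0, 0.001]]
ft_force: [0.5, 0.1, 0.5]
grip_width: 0.0521
time_s: 6.2
position: [0.4778, 0.1158, 0.0247]
tool_rot: [[0.004, -0.411, -0.911], [0.0, -0.911, 0.411], [-1.0, -0.002, -0.004]]
ft_force: [-2.1, -2.4, 8.2]
grip_width: 0.0099
[0.4778 0.1158 0.0247] [-2.0778 -2.4128  8.1899] 0.009860216560392149 6.2
```

```bash
python3 -m crank '{"hand":[255,255,255,255,255],"translation":[[-0.02,0,0],[-0.06,0,0],[-0.1,0,0],[-0.13,0,0],[-0.13,0,0]],"dr":[[0,0,0],[0,0,0],[0,0,0],[0,0,0],[0,0,0]]}' 100
python3 - <<'E'
from deck import *
s=sensors.observe();c=cams.calibration("wrist");im,D=cams.get_image("wrist")
pickle.dump((c,D,s),open("pics/w5.pkl","wb"));cv2.imwrite("pics/w5.png",im)
print(s["position"],s["ft_force"],s["grip_width"])
v,u=np.mgrid[0:400:2,0:640:2];uv=np.stack([u.ravel(),v.ravel()],1);uv=uv[D[uv[:,1],uv[:,0]]>0]
p=(deep(c,uv,D,True)-s["position"])@s["tool_rot"]
m=(p[:,0]>-.005)&(p[:,0]<.015)&(abs(p[:,1])<.03)&(abs(p[:,1])>.012)&(abs(p[:,2])<.055)
q=p[m];A=np.c_[q[:,1:],np.ones(len(q))];x=np.linalg.lstsq(A,q[:,0],rcond=None)[0];print(len(q),"top plane x=a*y+b*z+c",x,"resid",np.std(q[:,0]-A@x))
m=(p[:,0]>-.012)&(p[:,0]<.04)&(abs(p[:,1])<.05)&(abs(p[:,2])<.09);q=p[m]
print("extent y",np.percentile(q[:,1],[1,99]),"z",q[:,2].min(),q[:,2].max())
t=q[(abs(q[:,1])<.012)&(q[:,2]<-.05)];print("tab strip z min",t[:,2].min(),t[:,0].mean())
cv2.imwrite("pics/w5c.png",cv2.resize(im[20:320,180:460],None,fx=1.9,fy=1.9,interpolation=cv2.INTER_CUBIC))
E
```

```text
time_s: 6.7
position: [0.4786, 0.116, 0.1576]
tool_rot: [[0.01, -0.411, -0.911], [0.0, -0.911, 0.411], [-1.0, -0.005, -0.009]]
ft_force: [0.4, 1.0, -2.4]
grip_width: 0.0092
[0.4786 0.116  0.1576] [ 0.4281  0.9664 -2.3718] 0.009169792275560478
1977 top plane x=a*y+b*z+c [-0.0015 -0.0037  0.0061] resid 0.0006804549839791126
extent y [-0.0333  0.0329] z -0.06461043186933822 0.05135461351718816
tab strip z min -0.06457995608927238 0.01428772580056783
```

View pics/w5c.png

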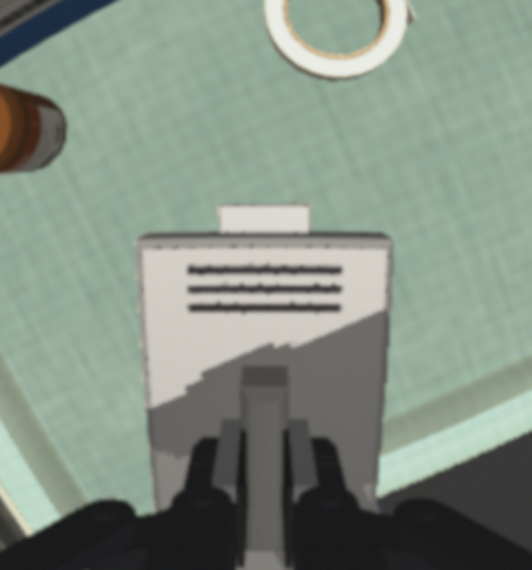

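The cover is held square, with its top plane within 0.2° of the tool and 6 mm ahead of the TCP. The tab tip is at tool z −65 mm. I'll work out the hooking poses.

```bash
cat >> deck.py <<'E'
CX,CZ=.025,.0527     # skirt's low bottom edge in the tool frame
def root(x,z,pitch,y=0):
    R=tool(pitch);go(D2W([x,y,z])-R@np.array([CX,0,CZ]),R)
def where():
    s=sensors.observe();R=s["tool_rot"];r=(s["position"]+R@np.array([CX,0,CZ])-O0)@F0
    e=Ro.from_matrix(tool(0).T@R).as_rotvec(degrees=True)
    print("t",s["time_s"],"root",r*1e3,"pitch/err",e,"F deck",s["ft_force"]@F0,"w",s["grip_width"],"M",s["wrist_torque"]@F0)
E
python3 -c "
from deck import *
where();root(.025,.05,30)"
```

```text
t 6.75 root [-14.1892 320.1939  97.4326] pitch/err [ 22.7194 -19.3917   3.8973] F deck [ 0.4032  0.3185 -1.4846] w 0.009460029364257834 M [ 0.0189 -0.0169 -0.0219]
T [-0.0001  0.2684 -0.1346] dr [-0.3751  0.8548 -0.1728] dist 0.3002645138297461
```

```bash
python3 -m crank '{"hand":[255,255,255,255,255],"translation":[[0,0.033,-0.017],[0,0.066,-0.034],[0,0.1,-0.05],[0,0.134,-0.067],[0,0.16,-0.08]],"dr":[[-0.047,0.107,-0.022],[-0.094,0.214,-0.043],[-0.14,0.32,-0.065],[-0.187,0.427,-0.086],[-0.225,0.513,-0.104]]}'
python3 -m crank '{"hand":[255],"translation":[[0,0,0]],"dr":[[0,0,0]]}'
python3 -c "
from deck import *
where();root(.025,.05,30)"
```

```text
time_s: 7.25
position: [0.483, -0.0512, 0.1517]
tool_rot: [[0.468, -0.192, -0.862], [-0.047, -0.98, 0.193], [-0.882, -0.05, -0.468]]
ft_force: [0.8, 0.4, -1.9]
grip_width: 0.0094
time_s: 7.35
position: [0.4826, -0.0517, 0.151]
tool_rot: [[0.466, -0.195, -0.863], [-0.046, -0.98, 0.196], [-0.884, -0.051, -0.465]]
ft_force: [-0.0, -0.5, -0.9]
grip_width: 0.0088
t 7.35 root [ -0.9764 140.5078  65.5339] pitch/err [10.2269  7.981   1.3117] F deck [-0.3285 -0.4765 -0.8319] w 0.008762127260657141 M [0.0262 0.3732 0.0391]
T [ 0.0058  0.128  -0.0341] dr [-0.1674  0.3829 -0.0687] dist 0.13261369247341293
```

```bash
python3 -m crank '{"hand":[255,255,255,255,255],"translation":[[0.001,0.032,-0.009],[0.003,0.064,-0.017],[0.004,0.096,-0.026],[0.006,0.128,-0.034],[0.006,0.128,-0.034]],"dr":[[-0.042,0.096,-0.017],[-0.084,0.191,-0.034],[-0.125,0.287,-0.052],[-0.167,0.383,-0.069],[-0.167,0.383,-0.069]]}'
python3 -c "
from deck import *
where();root(.015,.010,30)"
```

```text
time_s: 7.85
position: [0.49, -0.1302, 0.1506]
tool_rot: [[0.667, -0.051, -0.743], [0.01, -0.997, 0.077], [-0.745, -0.059, -0.664]]
ft_force: [0.3, -0.7, -1.3]
grip_width: 0.0089
t 7.85 root [15.9482 57.6274 51.4602] pitch/err [ 3.0829 21.7629 -2.1062] F deck [-0.1427 -0.6562 -1.2806] w 0.008853572609266735 M [-0.0217  0.4192  0.0225]
T [0.0294 0.0557 0.017 ] dr [-0.0612  0.1436  0.0215] dist 0.06527382759369553
```

```bash
python3 -m crank '{"hand":[255,255,255,255],"translation":[[0,0.028,-0.004],[0,0.054,-0.008],[0,0.054,-0.008],[0,0.054,-0.008]],"dr":[[-0.03,0.07,0.01],[-0.06,0.143,0.02],[-0.06,0.143,0.02],[-0.06,0.143,0.02]]}'
python3 -c "
from deck import *
where();root(.015,.010,30);print(sensors.observe()['q'],sensors.observe()['qvel'])"
```

```text
time_s: 8.25
position: [0.4929, -0.1851, 0.1523]
tool_rot: [[0.764, -0.026, -0.645], [-0.018, -1.0, 0.02], [-0.645, -0.004, -0.764]]
ft_force: [0.2, 0.0, -1.7]
grip_width: 0.0091
t 8.25 root [26.8042 -0.7735 46.3579] pitch/err [ 0.2282 29.8177 -0.0953] F deck [-0.3827  0.0401 -1.681 ] w 0.009125026536503456 M [0.0203 0.5567 0.0077]
T [ 0.0255 -0.0009  0.0284] dr [-0.0042  0.0032  0.0006] dist 0.03818608893912715
[-51.1634  17.1762 119.1314  81.2867  36.2107 -26.3827] [ 1.6997 -1.1858 -0.0579 -2.2245 -0.4332  2.9804]
```

```bash
python3 -m crank '{"hand":[255,255,255,255],"translation":[[0.012,-0.001,0.014],[0.0255,-0.001,0.0285],[0.0337,-0.001,0.0344],[0.0337,-0.001,0.0344]],"dr":[[-0.004,0.003,0],[-0.004,0.003,0],[-0.004,0.003,0],[-0.004,0.003,0]]}'
python3 -c "
from deck import *
where();root(.006,-.007,30)"
```

```text
time_s: 8.65
position: [0.4969, -0.1826, 0.1041]
tool_rot: [[0.765, -0.021, -0.643], [-0.015, -1.0, 0.014], [-0.643, -0.001, -0.765]]
ft_force: [0.8, 0.0, -0.8]
grip_width: 0.009
t 8.65 root [14.1317  1.6698 -0.4106] pitch/err [-0.1158 29.9505 -0.1513] F deck [ 0.4413  0.0217 -1.0476] w 0.008991029168788764 M [-0.0152  0.5473  0.0321]
T [0.0016 0.0017 0.0104] dr [0.0013 0.0009 0.003 ] dist 0.010611263938958183
```

```bash
python3 -m crank '{"hand":[255,255,255,255],"translation":[[0.0006,0.0017,0.0035],[0.001,0.0017,0.007],[0.0016,0.0017,0.0104],[0.0016,0.0017,0.0104]],"dr":[[0,0,0],[0,0,0],[0,0,0],[0,0,0]]}'
python3 - <<'E'
from deck import *
where();root(.003,-.0075,16)
im,D=cams.get_image("wrist");i2,_=cams.get_image("side")
a=cv2.resize(im[0:300,180:460],None,fx=1.6,fy=1.6);b=cv2.resize(i2[140:240,250:370],None,fx=3,fy=3,interpolation=cv2.INTER_CUBIC)
o=np.zeros((480,a.shape[1]+b.shape[1],3),np.uint8);o[:a.shape[0],:a.shape[1]]=a;o[:b.shape[0],a.shape[1]:]=b;cv2.imwrite("pics/c6.png",o)
E
```

```text
time_s: 9.05
position: [0.4911, -0.1857, 0.0963]
tool_rot: [[0.767, -0.023, -0.641], [-0.019, -1.0, 0.013], [-0.642, 0.002, -0.767]]
ft_force: [-0.3, 0.3, -1.9]
grip_width: 0.0091
t 9.05 root [ 6.1892 -1.7735 -5.7913] pitch/err [-0.1328 30.0953  0.0761] F deck [-0.9085  0.2884 -1.728 ] w 0.009069276346883072 M [-0.0325  0.5086 -0.0081]
T [ 0.0135 -0.0016 -0.0009] dr [ 0.0025 -0.246  -0.001 ] dist 0.01359238831143691
```

View pics/c6.png

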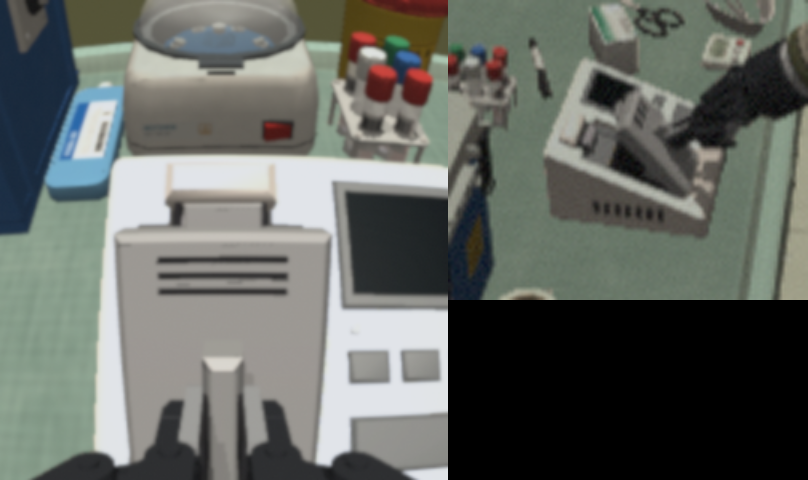

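The tilted cover is lined up with the bay and catch (tab at col 223, hood at col 220), and its low end is down in the pit. I'll seat it and swing part-way.

```bash
python3 -m crank '{"hand":[255,255,255],"translation":[[0.001,-0.001,0.001],[0.0013,-0.001,0.002],[0.0013,-0.001,0.002]],"dr":[[0,0,0],[0,0,0],[0,0,0]]}'
python3 -c "
from deck import *
where();root(.004,-.008,22);root(.003,-.008,15)"
```

```text
time_s: 9.45
position: [0.4917, -0.1849, 0.0949]
tool_rot: [[0.769, -0.022, -0.639], [-0.019, -1.0, 0.012], [-0.639, 0.003, -0.769]]
ft_force: [-0.3, -0.6, 6.1]
grip_width: 0.0088
t 9.45 root [ 6.406  -1.0508 -7.45  ] pitch/err [-0.1892 30.2646  0.0969] F deck [ 1.8629 -0.6257  5.8241] w 0.008834484435481326 M [ 0.0354 -0.283   0.0291]
T [ 0.0071 -0.0008 -0.0007] dr [ 0.0035 -0.1442 -0.001 ] dist 0.007180598009428288
T [ 0.0135 -0.0008 -0.0015] dr [ 0.0035 -0.2664 -0.0012] dist 0.013624619170000116
```

```bash
python3 -m crank '{"hand":[255,255,255,255,255],"translation":[[0.003,0,0],[0.006,0,-0.0005],[0.009,0,-0.001],[0.0122,0,-0.0015],[0.0122,0,-0.0015]],"dr":[[0,-0.07,0],[0,-0.14,0],[0,-0.2,0],[0,-0.266,0],[0,-0.266,0]]}'
python3 -c "
from deck import *
where();root(.003,-.0065,15)"
```

```text
time_s: 9.95
position: [0.5026, -0.1852, 0.0882]
tool_rot: [[0.572, -0.021, -0.82], [-0.016, -1.0, 0.014], [-0.82, 0.005, -0.572]]
ft_force: [2.5, -0.7, 0.7]
grip_width: 0.0088
t 9.95 root [ 2.7436 -1.1654 -6.9795] pitch/err [-0.2673 14.924   0.1651] F deck [ 2.6218 -0.6222 -0.161 ] w 0.008832913341274699 M [-0.2547 -0.2021 -0.0545]
T [-0.0005 -0.0008 -0.0003] dr [ 0.005   0.0013 -0.0022] dist 0.0010247282254530557
```

```bash
python3 -m crank '{"hand":[255,255,255],"translation":[[-0.0015,0,-0.0005],[-0.0035,0,-0.001],[-0.0035,0,-0.001]],"dr":[[0,0,0],[0,0,0],[0,0,0]]}'
python3 -c "
from deck import *
where()"
```

```text
time_s: 10.25
position: [0.5, -0.1848, 0.0904]
tool_rot: [[0.572, -0.023, -0.82], [-0.014, -1.0, 0.018], [-0.82, 0.001, -0.572]]
ft_force: [8.2, -0.5, -8.6]
grip_width: 0.0089
t 10.25 root [ 1.0334 -0.6518 -4.0336] pitch/err [-0.0856 14.8895  0.0416] F deck [  4.8106  -0.2689 -10.8936] w 0.008929370566226395 M [-0.0122 -0.7624 -0.0296]
```

The lip is hooked: a 3 mm lift is met by about 10 N downward. I'll settle it back and swing down to just above the roller.

```bash
python3 -c "
from deck import *
root(.0022,-.0072,15);root(.0018,-.0072,7.5)"
```

```text
T [ 0.0033 -0.0006 -0.0003] dr [ 0.0016  0.0019 -0.0005] dist 0.003315928034195095
T [ 0.0102 -0.0006 -0.0027] dr [ 0.0015 -0.129  -0.0006] dist 0.01060832132592695
```

```bash
python3 -m crank '{"hand":[255,255,255,255],"translation":[[0.003,0,0],[0.0065,0,-0.001],[0.01,0,-0.002],[0.01,0,-0.002]],"dr":[[0,0,0],[0,-0.06,0],[0,-0.129,0],[0,-0.129,0]]}'
python3 -c "
from deck import *
where()"
```

```text
time_s: 10.65
position: [0.508, -0.1852, 0.0839]
tool_rot: [[0.461, -0.021, -0.887], [-0.012, -1.0, 0.018], [-0.887, 0.003, -0.461]]
ft_force: [-0.1, -0.4, -0.9]
grip_width: 0.0091
t 10.65 root [ 1.8365 -0.8924 -6.8242] pitch/err [-0.1859  7.4417  0.0944] F deck [-0.3645 -0.3841 -0.8444] w 0.009069454014161593 M [0.0311 0.3528 0.0251]
```

```bash
python3 -m crank '{"hand":[170,100,100,100,100],"translation":[[0,0,0],[0,0,0],[-0.005,0,0],[-0.03,0,0],[-0.055,0,0]],"dr":[[0,0,0],[0,0,0],[0,0,0],[0,0,0],[0,0,0]]}' 40
python3 -m crank '{"hand":[255,255],"translation":[[0,0,0],[0,0,0]],"dr":[[0,0,0],[0,0,0]]}'
python3 - <<'E'
from deck import *
st();go(D2W([.0965,-.001,.04]),tool(0))
s=sensors.observe();c=cams.calibration("wrist");im,D=cams.get_image("wrist");cv2.imwrite("pics/w7.png",im)
v,u=np.mgrid[0:400:2,0:640:2];uv=np.stack([u.ravel(),v.ravel()],1);uv=uv[D[uv[:,1],uv[:,0]]>0]
p=(deep(c,uv,D,True)-O0)@F0
m=(abs(p[:,1])<.03)&(abs(p[:,1])>.010)&(p[:,0]>.06)&(p[:,0]<.1)&(p[:,2]>.005)&(p[:,2]<.04);q=p[m]
print(m.sum(),"slope of cover deg",np.degrees(np.arctan(np.polyfit(q[:,0],q[:,2],1))),np.polyfit(q[:,0],q[:,2],1))
cv2.imwrite("pics/w7c.png",cv2.resize(im[20:320,180:460],None,fx=1.9,fy=1.9,interpolation=cv2.INTER_CUBIC))
E
```

```text
time_s: 11.15
position: [0.4813, -0.184, 0.1328]
tool_rot: [[0.46, -0.022, -0.887], [-0.011, -1.0, 0.019], [-0.888, 0.001, -0.46]]
ft_force: [0.1, 0.1, 0.7]
grip_width: 0.0517
time_s: 11.35
position: [0.482, -0.1845, 0.1327]
tool_rot: [[0.462, -0.023, -0.887], [-0.013, -1.0, 0.019], [-0.887, 0.003, -0.462]]
ft_force: [0.5, -0.1, -0.5]
grip_width: 0.0237
11.35 deck [ 0.0431 -0.0006  0.0796] F deck [ 0.2859 -0.1001 -0.6488] w 0.02368450205015948
T [ 0.0462  0.0004 -0.0477] dr [ 0.0022 -0.1314 -0.0024] dist 0.06644918421578631
830 slope of cover deg [7.0218 0.6197] [0.1232 0.0108]
```

View pics/w7c.png

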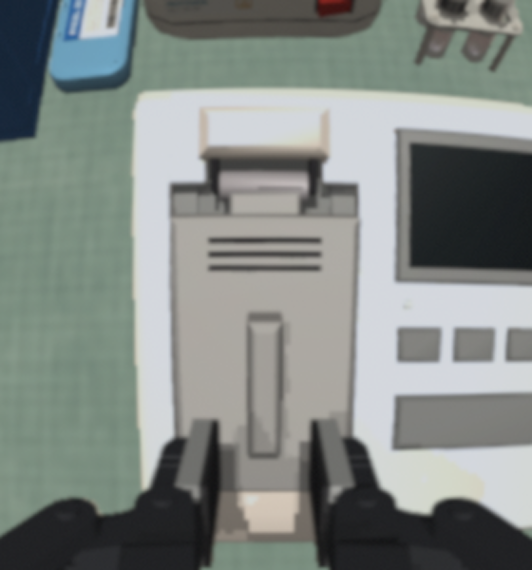

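The cover rests hooked on the rails with its tab (265,203) on the roller, tilted 7°. Now I'll press at the thumb ridges, (265,253), with closed fingers.

```bash
python3 -m crank '{"hand":[255,255,255,255,255],"translation":[[0.005,0,-0.025],[0.025,0,-0.047],[0.046,0,-0.047],[0.046,0,-0.047],[0.046,0,-0.047]],"dr":[[0,-0.065,0],[0,-0.131,0],[0,-0.131,0],[0,-0.131,0],[0,-0.131,0]]}'
python3 -c "
from deck import *
st()"
python3 -m crank '{"hand":[255,255,255,255,255],"translation":[[0.008,0,0],[0.014,0,0],[0.018,0,0],[0.02,0,0],[0.022,0,0]],"dr":[[0,0,0],[0,0,0],[0,0,0],[0,0,0],[0,0,0]]}'
python3 -c "
from deck import *
st()"
```

```text
time_s: 11.9
position: [0.5445, -0.1853, 0.1124]
tool_rot: [[0.34, -0.022, -0.94], [-0.008, -1.0, 0.02], [-0.941, 0.001, -0.34]]
ft_force: [0.2, 0.1, -0.7]
grip_width: 0.0001
11.9 deck [ 0.0949 -0.      0.0391] F deck [-0.0971  0.06   -0.7122] w 6.607172204292266e-05
time_s: 12.4
position: [0.5528, -0.1863, 0.093]
tool_rot: [[0.342, -0.023, -0.939], [-0.011, -1.0, 0.02], [-0.94, 0.003, -0.342]]
ft_force: [0.6, 0.5, 0.4]
grip_width: 0.0002
12.4 deck [ 0.0961 -0.0008  0.018 ] F deck [0.7228 0.4696 0.1774] w 0.00021692199617575405
```

```bash
python3 -m crank '{"hand":[255,255,255,255],"translation":[[0.001,0,0],[0.002,0,0],[0.003,0,0],[0.004,0,0]],"dr":[[0,0,0],[0,0,0],[0,0,0],[0,0,0]]}'
python3 -c "
from deck import *
st()"
python3 -m crank '{"hand":[255,255,255,255],"translation":[[0.001,0,0],[0.002,0,0],[0.003,0,0],[0.003,0,0]],"dr":[[0,0,0],[0,0,0],[0,0,0],[0,0,0]]}'
python3 -c "
from deck import *
st()"
```

```text
time_s: 12.8
position: [0.554, -0.1862, 0.0889]
tool_rot: [[0.341, -0.022, -0.94], [-0.01, -1.0, 0.02], [-0.94, 0.003, -0.341]]
ft_force: [-0.5, 0.6, 0.4]
grip_width: 0.0003
12.8 deck [ 0.0958 -0.0006  0.0137] F deck [-0.3452  0.6055  0.5524] w 0.00028851425562471055
time_s: 13.2
position: [0.5548, -0.1862, 0.0873]
tool_rot: [[0.342, -0.022, -0.939], [-0.011, -1.0, 0.019], [-0.94, 0.003, -0.342]]
ft_force: [-9.2, 1.4, 12.6]
grip_width: -0.0002
13.2 deck [ 0.096  -0.0006  0.012 ] F deck [-4.3125  1.1885 15.0264] w -0.00020140791246472863
```

```bash
python3 -m crank '{"hand":[255,255,255],"translation":[[0.001,0,0],[0.0015,0,0],[0.0015,0,0]],"dr":[[0,0,0],[0,0,0],[0,0,0]]}'
python3 -c "
from deck import *
st()"
python3 -m crank '{"hand":[255,255,255,255,255],"translation":[[-0.02,0,0],[-0.06,0,0],[-0.09,0,0.02],[-0.11,0,0.045],[-0.11,0,0.045]],"dr":[[0,0,0],[0,0,0],[0,0,0],[0,0,0],[0,0,0]]}'
python3 -m crank '{"hand":[255,255],"translation":[[0,0,0],[0,0,0]],"dr":[[0,0,0],[0,0,0]]}'
python3 - <<'E'
from deck import *
st()
s=sensors.observe();c=cams.calibration("wrist");im,D=cams.get_image("wrist");cv2.imwrite("pics/w8.png",im)
v,u=np.mgrid[0:400:2,0:640:2];uv=np.stack([u.ravel(),v.ravel()],1);uv=uv[D[uv[:,1],uv[:,0]]>0]
p=(deep(c,uv,D,True)-O0)@F0
m=(abs(p[:,1])<.03)&(abs(p[:,1])>.010)&(p[:,0]>.03)&(p[:,0]<.1)&(p[:,2]>.003)&(p[:,2]<.04);q=p[m]
print(m.sum(),"cover: slope deg, z at x=0",np.degrees(np.arctan(np.polyfit(q[:,0],q[:,2],1)[0])),np.polyfit(q[:,0],q[:,2],1))
m=(p[:,1]>.04)&(p[:,1]<.046)&(p[:,0]>.02)&(p[:,0]<.12)&(abs(p[:,2])<.01);print("deck beside",np.polyfit(p[m,0],p[m,2],1))
cv2.imwrite("pics/w8c.png",cv2.resize(im[20:320,180:460],None,fx=1.9,fy=1.9,interpolation=cv2.INTER_CUBIC))
E
```

```text
time_s: 13.5
position: [0.5549, -0.1862, 0.0872]
tool_rot: [[0.342, -0.021, -0.939], [-0.011, -1.0, 0.019], [-0.939, 0.004, -0.343]]
ft_force: [-18.6, 2.2, 28.6]
grip_width: -0.0001
13.5 deck [ 0.0961 -0.0006  0.0119] F deck [-7.7609  1.7564 33.2958] w -7.331050024308375e-05
time_s: 14.0
position: [0.4738, -0.184, 0.1743]
tool_rot: [[0.343, -0.023, -0.939], [-0.012, -1.0, 0.021], [-0.939, 0.004, -0.343]]
ft_force: [1.0, -0.2, -0.2]
grip_width: 0.0003
time_s: 14.2
position: [0.4763, -0.1843, 0.1725]
tool_rot: [[0.341, -0.022, -0.94], [-0.01, -1.0, 0.02], [-0.94, 0.003, -0.342]]
ft_force: [-0.3, 0.2, 0.2]
grip_width: 0.0
14.2 deck [ 0.0513 -0.0006  0.1189] F deck [-0.2041  0.1831  0.2923] w 2.8518829957538168e-05
977 cover: slope deg, z at x=0 -0.44085064967066057 [-0.0077  0.0123]
deck beside [-0.0004  0.0006]
```

View pics/w8c.png

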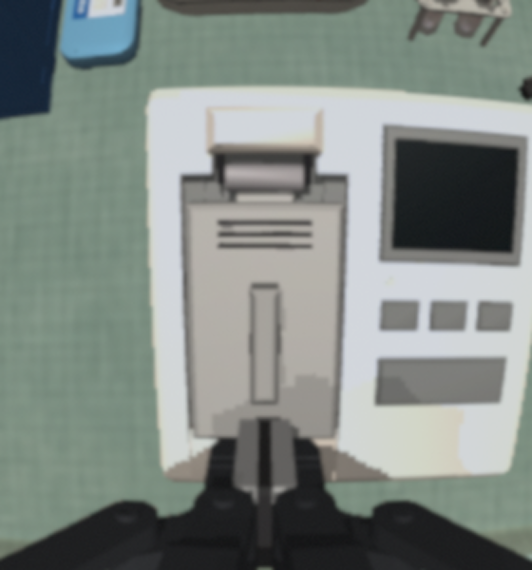

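The roller now sits over the tab and the cover lies flat. Last check: the cover's ends in deck coordinates.

Run:
```python
from deck import *
c=cams.calibration("wrist");s=sensors.observe();st()
U=lambda p:np.array(p)/1.9+[180,20]-.25
f=lambda p,z:(onplane(c,U(p),O0+z*F0[:,2],F0[:,2],True)-O0)@F0*1e3
print("cover top ends",f([[190,205],[343,205],[192,437],[338,437]],.011))
print("recess upper",f([[182,177],[347,177]],0)," roller sides",f([[225,165],[303,165]],0))
im=cv2.imread("pics/w8.png")
for col in(286,350):print(im[238:270,col].mean(1).astype(int))
im,D=cams.get_image("wrist")
v,u=np.mgrid[0:400,0:640];uv=np.stack([u.ravel(),v.ravel()],1);uv=uv[D[uv[:,1],uv[:,0]]>0]
p=(deep(c,uv,D,True)-O0)@F0
for a in range(-4,112,8):
    m=(abs(p[:,1])<.03)&(abs(p[:,1])>.02)&(abs(p[:,0]-a/1e3)<.002);print(a,m.sum(),np.median(p[m,2])*1e3 if m.any() else None)
```

```text
14.25 deck [ 0.0513 -0.0005  0.1187] F deck [ 0.1428 -0.284  -0.3284] w -0.0001608227862361112
cover top ends [[108.9458  31.1048  11.    ]
 [109.1399 -33.7613  11.    ]
 [  0.7208  33.7209  11.    ]
 [  0.8323 -35.7122  11.    ]]
recess upper [[120.7286  35.8547   0.    ]
 [120.9141 -36.7796  -0.    ]]  roller sides [[125.7386  16.8226  -0.    ]
 [125.8211 -17.2693  -0.    ]]
[169 169 168 168 168 168 167 168 167 166 160 150 161 193 209 210 209 202
 193 177 154 140 137 136 136 135 134 133 132 131 130 128]
[146 146 146 147 146 146 146 145 145 145 142 136 143 167 185 182 155 124
 108 105 104 103 103 102 101  99  94  90  87  84  81  76]
-4 11 0.6054831053023378
4 85 12.453086887768778
12 91 12.26981964800377
20 100 12.314924997509406
28 100 12.06725323726448
36 100 12.030101400955042
44 514 175.7103948912908
52 460 174.53266751142655
60 1439 183.8203485279142
68 118 11.699349099884369
76 107 11.687175127802801
84 123 11.685177527773115
92 114 11.621212955866385
100 114 11.441669208878528
108 163 9.599170914272596
```

The cover is shut, with its low end at deck x ≈ 0.8 mm. That end reads up to 0.8 mm high, so I'll press it gently there to make sure it is seated.

```bash
python3 -m crank '{"hand":[255,255,255,255,255],"translation":[[0.01,0,0.038],[0.05,0,0.038],[0.09,0,0.038],[0.1,0,0.038],[0.1,0,0.038]],"dr":[[0,0,0],[0,0,0],[0,0,0],[0,0,0],[0,0,0]]}'
python3 -m crank '{"hand":[255,255,255,255],"translation":[[0.004,0,0],[0.006,0,0],[0.0075,0,0],[0.0085,0,0]],"dr":[[0,0,0],[0,0,0],[0,0,0],[0,0,0]]}'
python3 -c "
from deck import *
st()"
```

```text
time_s: 14.8
position: [0.4743, -0.184, 0.0647]
tool_rot: [[0.339, -0.021, -0.94], [-0.008, -1.0, 0.02], [-0.941, 0.001, -0.339]]
ft_force: [-0.1, -0.2, 0.4]
grip_width: 0.0001
time_s: 15.2
position: [0.4772, -0.1848, 0.059]
tool_rot: [[0.343, -0.022, -0.939], [-0.011, -1.0, 0.019], [-0.939, 0.004, -0.343]]
ft_force: [-14.1, 1.5, 25.1]
grip_width: 0.0
15.2 deck [ 0.0134 -0.0011  0.0119] F deck [-4.6953  1.1996 28.4007] w 4.1926628197998996e-05
```

```bash
python3 -m crank '{"hand":[255,255,255,255,255],"translation":[[-0.02,0,0],[-0.06,0,0],[-0.11,0,0],[-0.16,0,-0.02],[-0.18,0,-0.04]],"dr":[[0,0,0],[0,0,0],[0,0,0],[0,0,0],[0,0,0]]}'
python3 -m crank '{"hand":[255,255],"translation":[[0,0,0],[0,0,0]],"dr":[[0,0,0],[0,0,0]]}'
python3 - <<'E'
from deck import *
st();c=cams.calibration("wrist");im,D=cams.get_image("wrist");cv2.imwrite("pics/w9.png",im)
v,u=np.mgrid[0:400,0:640];uv=np.stack([u.ravel(),v.ravel()],1);uv=uv[D[uv[:,1],uv[:,0]]>0]
p=(deep(c,uv,D,True)-O0)@F0
for a in range(4,112,16):
    k=abs(p[:,0]-a/1e3)<.004;r=[]
    for lo,hi in((-.05,-.041),(-.03,-.01),(.01,.03),(.040,.046)):
        m=k&(p[:,1]>lo)&(p[:,1]<hi)&(abs(p[:,2])<.03);r.append(np.median(p[m,2])*1e3 if m.any() else np.nan)
    print(a,np.round(r,2))
E
```

```text
time_s: 15.7
position: [0.4526, -0.1838, 0.2451]
tool_rot: [[0.345, -0.024, -0.938], [-0.015, -1.0, 0.02], [-0.938, 0.007, -0.345]]
ft_force: [1.0, 0.2, -0.1]
grip_width: -0.0001
time_s: 15.9
position: [0.453, -0.1833, 0.2408]
tool_rot: [[0.342, -0.022, -0.939], [-0.011, -1.0, 0.019], [-0.94, 0.003, -0.342]]
ft_force: [0.1, -1.0, 0.1]
grip_width: -0.0001
15.9 deck [ 0.0528 -0.0001  0.1911] F deck [ 0.1297 -0.9487  0.0582] w -0.00011457621829723181
4 [ 0.64 11.42 11.57  0.69]
20 [ 0.7  11.66 11.63  0.68]
36 [ 0.64 11.64 11.43  0.59]
52 [ 0.88 11.54 11.47  0.57]
68 [ 0.46 11.5  11.38  0.53]
84 [ 0.4  11.45 11.5   0.6 ]
100 [ 0.4  11.62 11.54  0.28]
```

The cover top is now 11.0 mm above the deck along its whole length (nominal 11), so it is fully seated, and the robot is touching nothing.

```bash
python3 -c "
from rig import env
print(env.close_job())"
```

```text
the job is handed in; nothing more can be done
None
```

The battery is home and the cover is hooked, caught and shut. I handed the job in at about 16 s of the 48 s allowed, with the arm clear of everything.

- **Battery:** I pushed the ridge up the slope until it stopped dead at 17 N. The picture afterwards showed its upper end against the contacts and clear space under the ledge.
- **Hooking:** I held the cover tilted 30° to the deck and slid the lip under the ledge. A test lift of about 3 mm met roughly 10 N of pull-down, so the lip was hooked before I swung the cover down.
- **Closing:** I let the tab rest on the roller, released the rib, and pressed at the thumb ridges with closed fingers until the cover was down. I never saw the snap itself as a force peak, but the next picture shows the roller over the tab.
- **Last checks:** After the first press the cover seemed to slope 0.4°, with its low end up to 0.8 mm high. I pressed the low end with 28 N and measured again. The cover's top was then 11.0 mm above the deck along its whole length, within about 0.3 mm (11 expected). Its low end had measured deck x ≈ 0.8 mm before that press, inside the 0 to 1.5 allowed.
- **Disagreements:** The camera estimates of the deck's position differed by 1 to 2 mm between views, so I corrected them with the contact readings.
- **Other things on the table:** I noticed no contact with any of them, but I did not measure their positions again at the end.

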